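Light up the viewing box and hold a centrifuge tube over it to check for cracks

ROBOT

A 7-joint arm with a two-finger parallel gripper is mounted at the origin on the work surface. World frame = base frame: x ahead of the robot, y to its left, z up, the work surface at z = 0. Lengths are in m, angles in degrees, forces in N, time in s.
With the tool pointing down it reaches from about 0.35 to 0.775 m from the base axis. Payload 3.1 kg.
Tool frame: the origin (TCP) lies on the centre line of the jaws, within the pads' length; the fingertips stand 17 mm ahead of it and the grasp point (between the pads) lies 2 mm behind it (robot.tip_reach is the distance from the TCP to the fingertips, in m); z points along the fingers, y is the direction in which the jaws open and shut (so a half turn about z gives the same grasp; the last joint's range is limited). The gripper opens to 85 mm and grips with 20 to 120 N. Pads are 22 mm wide; open, the fingers measure 114 mm over their backs; the gripper's body (76 mm by 85 mm) begins 54 mm behind the grasp point. The pads swing forward as they close: fully open they stand 13 mm farther back than shut.
Start: joints at [70.434, 17.813, 0.802, 86.603, -0.252, 75.585, -1.558], TCP at [0.162, -0.525, 0.248] pointing down, gripper open.
Joint ranges: [-154.91, 154.91], [-16.99, 109.72], [-72.82, 74.43], [7.12, 147.25], [-82.49, 262.49], [11.32, 116.49], [-174.64, 174.64]. Speed limits (degrees/s): [159.86, 159.86, 180, 180, 180, 180, 180].

INTERFACE

Orientations are given as [roll, pitch, yaw] about the fixed x, y, z axes, in that order (R = Rz(yaw) Ry(pitch) Rx(roll)).
In Python, from station import robot, fingers, vision, workorder, recognise gives the robot as it stands. Calls block until the motion is done:
- robot.move_to(position, orientation): joint-space move of the TCP to a pose.
- robot.line_to(position, orientation=None, velocity=0.15, f_stop=None): straight line of the TCP; orientation=None keeps the orientation; velocity is the mean speed in m/s. With f_stop (N) it stops when the force on the tool has changed by that much, and returns True; else False.
- robot.move_j(angles): joint-space move.
- fingers.gripper_to(opening, force=None): opening from 0.0 (shut) to 1.0 (fully open); force is the grip in N (None keeps the last); returns when the fingers have stopped.
- robot.pause(seconds).
- robot.inverse_kinematics(position, orientation): joint angles nearest the present ones, or None.
- vision.grab_frame(name): name is "side" or "top" or "wrist"; returns the picture (420x560x3 uint8, red, green, blue); there is no depth.
- vision.calibration(name): a dict with "mtx" (3x3 intrinsics, pixels), "extrinsics" (4x4, takes a point from world to camera coordinates); the wrist camera has in their place "T_tool_cam" (4x4, takes a point from camera to tool coordinates, whose origin is the TCP and whose axes are the flange's). Camera axes: x right, y up, looking along -z (the intrinsics and any distortion apply to the point x, -y, -z); pixel columns grow to the right and rows downward; lengths in m; the calibration is good to about 2 mm. A picture is of the moment at which its call begins: read the wrist's pose just before it. calibration takes no time and is no camera call.
A pose or a line that the arm cannot do raises robot.PlanningError and nothing moves.
- workorder.close_job(): hands the job in, once; it reports no verdict.
Trained networks look in the newest picture that a camera, given by its name, has taken for a name from the list of things; names that differ only in an ending like _2 or _b are one class to them, and where a whole thing is asked for, a point or a joint stands for the part that bears it (a point fixed in the world has none). Each returns a list of dicts, best first, with "p" (0 to 1); they miss things now and then, are a little off and sometimes report something else, mostly with a low value. They report only what shows in the picture. A call takes as long as a camera call.
- recognise(label, camera): "rect" ([centre column, centre row, width, height] in pixels, round what is visible of it).
Readings, each from a call of its own:
- robot.current_time_s(): time.
- robot.current_joint_positions(): joint angles.
- robot.current_dq(): joint speeds.
- robot.current_joint_torque(): joint torques, N m.
- robot.current_tool_pos(): TCP position.
- robot.current_eef_rot(): TCP orientation.
- robot.current_contact_force(): force on the tool from outside, world axes, zero at the start.
- robot.current_torque(): the same for the moment, N m.
- robot.current_finger_gap(): opening from 0.0 (shut) to 1.0 (fully open).
Only numpy, scipy, OpenCV 4.12 (cv2) and the standard library are available. Lean on these libraries where they do the work, as an engineer would, in place of code of your own. Each camera call takes 0.05 s, during which the arm holds its last target. There are 200 camera calls.

TASK

The orange-capped centrifuge tube has to be checked for cracks before it is spun. First push the battery pack fully home into the well of the light box and let go of it; then draw the orange-capped tube up out of the rack and finish still holding it in the gripper, leaning at about 45 degrees, steady, with its middle over the middle of the white panel and about a hand's breadth above it, touching nothing else. Leave the battery in, and do not push about or tip over anything else on the table.

Things in the scene. Friction and masses are not known exactly. Their poses are not given: they have to be found in the camera images.
- light_box: Light box for viewing, fixed to the table, 200 (x) by 280 (y) mm. Origin: centre of its underside, on the table. The part from y = -140 to +72 mm (its own frame) is a white case 40 mm high with the flat white viewing panel on top; the part from y = +72 to +140 mm is a grey battery bay 62 mm high with the battery well in its top. z up.
- panel (a point): Centre of the white viewing panel (168 by 182 mm), 41 mm above the table; axes as the light box.
- well (a point): Centre of the mouth of the battery well, in the grey bay's top face 62 mm above the table; axes as the light box. The well is a straight rectangular hole 46 mm (x) by 32 mm (y), 45 mm deep, with a 3 mm bevel round the mouth; no latch, no spring.
- battery: Black battery pack with a yellow band, a loose block 44 (x) by 30 (y) by 80 (z) mm, about 0.18 kg, standing on end. Origin: centre of its underside, z up. The nose, 38 by 24 mm, widens to full size between 4 and 16 mm height. Goes into the well nose down, 44 mm side along the well's x, either way round; fully home its underside is on the well floor, 17 mm above the table, top 35 mm out.
- rack: White tube rack fixed to the table, 207 (x) by 87 (y) by 74 (z) mm, two rows of five square openings of 33 mm at 40 mm pitch (centres at x = -80, -40, 0, 40, 80 and y = -20, 20 mm in its own frame). Origin: centre of its underside. Its floor is 4 mm thick; tubes stand on it, passing a grid at 32 mm and one at 70 to 74 mm height. Only three openings are filled: (-80, -20), (0, 20) and (80, -20); which tube is in which varies.
- tube: The tube to check: clear plastic centrifuge tube with an ORANGE ribbed screw cap, standing upright in the rack. 115 mm tall, about 0.045 kg; body 29 mm across, 100 mm long, flat foot; cap 34 mm across and 15 mm high on top of it. Origin: centre of its foot; z runs along the tube to the cap. In the rack its foot is 4 mm and its top 119 mm above the table.
- tube_mid (a point): Middle of that tube, on its axis, 57.5 mm from its foot; z along the tube to the cap.
- tube_b: Bystander: a like tube with a BLUE cap, in the rack. Origin: centre of its foot.
- tube_c: Bystander: another like tube with a BLUE cap, in the rack. Origin: centre of its foot.
- dish: Bystander: closed clear Petri dish, 92 mm across, 17 mm high, flat on the table. Origin: centre of its underside.
- beaker: Bystander: milky plastic beaker, 84 mm across, 95 mm high. Origin: centre of its underside.
- tip_box: Bystander: navy box with a milky lid, 96 by 136 by 76 mm. Origin: centre of its underside.
- marker: Bystander: marker pen, black with a blue cap, 136 mm long, 15 mm thick, lying on the table. Origin: under its middle.

How it is judged (in metres and radians):
On the way, in this order (a step that is already met when the one before it is completed fails the run):
1. the battery pack is fully home in the well and let go (z of battery in the frame of well below -0.0415 m and horizontal distance between battery and well below 0.005 m and angle between the z axis of battery and the z axis of light_box, either way round below 0.08 rad and contact force between battery and the fingers below 0.1 N), for 0.3 s.
2. the orange-capped tube is out of the rack, its foot above the rack's top, in the gripper (height (world z) of tube above 0.078 m and contact force between tube and the fingers above 0.5 N), for 0.1 s.
At the end, for the whole second after the job is handed in: Pack home: within 3.5 mm of the well floor, 5 mm of centre, upright. Orange tube held by the fingers alone, still, leaning 30-60 deg, its middle within 60 mm of the panel centre from above and 64-239 mm over it, clear of light box, pack and rack. Blue-capped tubes in place (20 mm) and upright (z of battery in the frame of well below -0.0415 m and horizontal distance between battery and well below 0.005 m and angle between the z axis of battery and the z axis of light_box, either way round below 0.08 rad and angle between tube's own z axis and vertical between 0.52 and 1.05 rad and horizontal distance between tube_mid and panel below 0.06 m and height (world z) of tube_mid between 0.105 and 0.28 m and linear speed of tube below 0.02 m/s and angular speed of tube below 0.15 rad/s and contact force between tube and the fingers above 0.5 N and contact force between tube and light_box below 0.05 N and contact force between tube and rack below 0.05 N and contact force between tube and battery below 0.05 N and distance of each of tube_b, tube_c from where it was at the start of the episode below 0.02 m and angle between each of tube_b, tube_c's own z axis and vertical below 0.2 rad); the arm keeps its last pose, push and grip.
It fails at once if a bystander on the table (dish, beaker, navy box, marker) is pushed more than 30 mm (distance of any of dish, beaker, tip_box, marker from where it was at the start of the episode above 0.03 m).
It fails at once if a blue-capped tube is pulled from its place or knocked over (distance of any of tube_b, tube_c from where it was at the start of the episode above 0.03 m).
It fails at once if the beaker is tipped over (angle between beaker's own z axis and vertical above 0.5 rad).
It also fails if it takes over 67 s, if anything falls off the work surface, if the arm or the gripper's body presses on something with over 40 N, if the wrist force passes 120 N, or if a joint passes its speed limit or range.

## Working session

There is one attempt and no reset: what is moved stays moved. The work goes in short steps, each a Python script; the robot and the scene stay as the last script left them, time stands still between calls to the robot, and variables do not carry over. Pictures are saved under pics/ and viewed, about 8 in all and at most 12, crops included, and the job is handed in when it is done.

```bash
ls; mkdir -p pics
cat > h.py <<'E'
import numpy as np, cv2
from station import robot, fingers, vision, workorder, recognise
def save(img,n): cv2.imwrite(f'pics/{n}.png',img[:,:,::-1])
def ray(cam,uv,T=None):
    c=vision.calibration(cam)
    if T is None: T=np.linalg.inv(np.array(c['extrinsics']))
    K=np.array(c['mtx']); d=c.get('dist',None)
    p=cv2.undistortPoints(np.array([[uv]],float),K,None if d is None else np.array(d,float))[0,0]
    v=T[:3,:3]@np.array([p[0],-p[1],-1.]); return T[:3,3],v
def at_z(cam,uv,z,T=None):
    o,v=ray(cam,uv,T); return o+v*(z-o[2])/v[2]
def proj(cam,P,E=None):
    c=vision.calibration(cam); E=np.array(c['extrinsics']) if E is None else E
    P=np.atleast_2d(P); q=P@E[:3,:3].T+E[:3,3]; q=q*[1,-1,-1]
    d=c.get('dist',None)
    return cv2.projectPoints(q,np.zeros(3),np.zeros(3),np.array(c['mtx']),None if d is None else np.array(d,float))[0][:,0]
E
python3 - <<'E'
from h import *
for c in ('top','side'):
    im=vision.grab_frame(c); save(im,c)
    cal=vision.calibration(c); print(c,{k:np.round(np.array(v),3).tolist() for k,v in cal.items()})
    for l in ('light_box','battery','rack','tube','tube_b','dish','beaker','tip_box','marker'):
        print(l,[(round(r['p'],2),np.round(r['rect']).tolist()) for r in recognise(l,c)[:3]])
print({k:np.round(np.array(v),3).tolist() for k,v in vision.calibration('wrist').items()})
a,b=cv2.imread('pics/top.png'),cv2.imread('pics/side.png')
print(robot.current_time_s(),robot.current_eef_rot(),robot.tip_reach)
E
```

```text
pics
top {'mtx': [[409.907, 0.0, 281.836], [0.0, 409.907, 210.258], [0.0, 0.0, 1.0]], 'extrinsics': [[-0.029, -1.0, -0.007, 0.043], [0.995, -0.029, 0.094, -0.586], [-0.094, -0.004, 0.996, -1.093], [0.0, 0.0, 0.0, 1.0]]}
light_box [(0.92, [198.0, 229.0, 110.0, 84.0])]
battery [(0.54, [301.0, 248.0, 17.0, 22.0])]
rack [(0.91, [390.0, 234.0, 46.0, 77.0])]
tube [(0.76, [406.0, 202.0, 15.0, 18.0]), (0.63, [388.0, 233.0, 22.0, 16.0]), (0.47, [399.0, 266.0, 18.0, 11.0])]
tube_b [(0.76, [406.0, 202.0, 15.0, 18.0]), (0.63, [388.0, 233.0, 22.0, 16.0]), (0.47, [399.0, 266.0, 18.0, 11.0])]
dish [(0.82, [292.0, 186.0, 34.0, 30.0])]
beaker [(0.86, [248.0, 143.0, 31.0, 36.0])]
tip_box [(0.91, [342.0, 145.0, 53.0, 52.0])]
marker [(0.65, [293.0, 280.0, 15.0, 51.0])]
side {'mtx': [[527.458, 0.0, 282.293], [0.0, 527.458, 207.193], [0.0, 0.0, 1.0]], 'extrinsics': [[0.921, -0.39, 0.009, -0.542], [0.273, 0.66, 0.7, -0.223], [-0.279, -0.642, 0.714, -1.045], [0.0, 0.0, 0.0, 1.0]]}
light_box [(0.66, [200.0, 260.0, 58.0, 34.0]), (0.62, [229.0, 166.0, 114.0, 105.0])]
battery [(0.64, [242.0, 244.0, 26.0, 39.0])]
rack [(0.93, [304.0, 335.0, 118.0, 82.0])]
tube [(0.95, [260.0, 338.0, 25.0, 44.0]), (0.87, [348.0, 322.0, 20.0, 43.0]), (0.63, [301.0, 312.0, 24.0, 42.0])]
tube_b [(0.95, [260.0, 338.0, 25.0, 44.0]), (0.87, [348.0, 322.0, 20.0, 43.0]), (0.63, [301.0, 312.0, 24.0, 42.0])]
dish [(0.64, [311.0, 227.0, 37.0, 36.0])]
beaker [(0.9, [334.0, 168.0, 34.0, 49.0])]
tip_box [(0.68, [387.0, 243.0, 65.0, 75.0])]
marker [(0.65, [198.0, 262.0, 56.0, 33.0])]
{'mtx': [[335.213, 0.0, 278.807], [0.0, 335.213, 208.226], [0.0, 0.0, 1.0]], 'T_tool_cam': [[0.001, 0.963, 0.271, 0.069], [1.0, -0.001, -0.001, 0.0], [-0.0, 0.271, -0.963, -0.127], [0.0, 0.0, 0.0, 1.0]]}
1.0 [1.79997776e+02 3.71326618e-04 1.71826536e+01] 0.017
```

View pics/top.png

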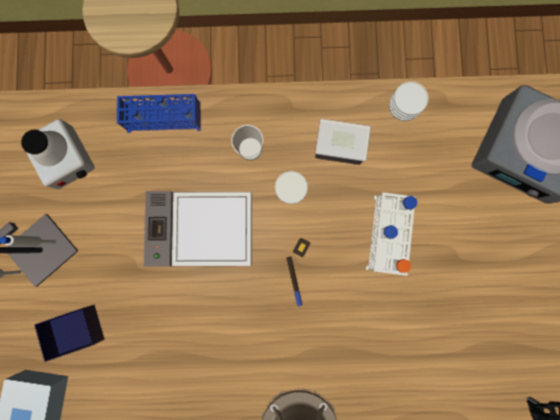

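View pics/side.png

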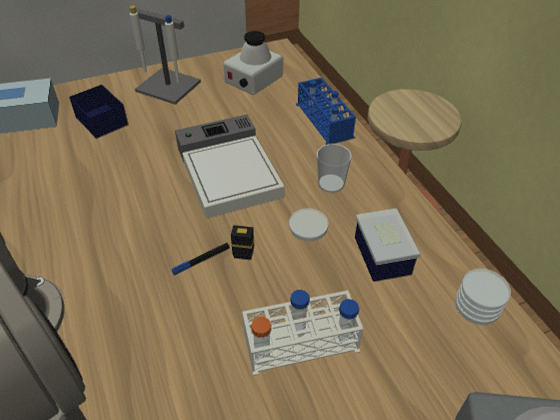

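Run:
```python
from h import *
def p(n,uv,z,c='top'): print(n,np.round(at_z(c,uv,z),3))
p('batt top',(302,246),.08); p('orange top',(403,266),.119);p('blue1',(391,232),.119);p('blue2',(410,202),.119)
p('batt side',(242,232),.08,'side'); p('orange side',(261,325),.119,'side')
for u in [(172,193),(251,193),(251,265),(172,265)]: p('case',u,.04)
for u in [(146,191),(143,266)]: p('bay',u,.062)
p('well',(157,229),.062); p('well side',(215,130),.062,'side')
p('dish',(292,187),.017);p('beaker',(248,140),.095);p('tip',(343,139),.076);p('m1',(290,258),.01);p('m2',(298,304),.01)
```

```text
batt top [ 0.488 -0.023  0.08 ]
orange top [ 0.431 -0.27   0.119]
blue1 [ 0.516 -0.245  0.119]
blue2 [ 0.589 -0.296  0.119]
batt side [ 0.485 -0.026  0.08 ]
orange side [ 0.432 -0.273  0.119]
case [0.642 0.324 0.04 ]
case [0.635 0.109 0.04 ]
case [0.441 0.113 0.04 ]
case [0.447 0.324 0.04 ]
bay [0.646 0.387 0.062]
bay [0.447 0.394 0.062]
well [0.544 0.358 0.062]
well side [0.547 0.353 0.062]
dish [ 0.652 -0.004  0.017]
beaker [0.767 0.109 0.095]
tip [ 0.768 -0.142  0.076]
m1 [0.456 0.008 0.01 ]
m2 [ 0.331 -0.01   0.01 ]
```

```bash
cat >> h.py <<'E'
from scipy.spatial.transform import Rotation as R
def toolT():
    T=np.eye(4);T[:3,3]=robot.current_tool_pos();T[:3,:3]=R.from_euler('xyz',robot.current_eef_rot(),degrees=True).as_matrix();return T
def wrist(n):
    T=toolT()@np.array(vision.calibration('wrist')['T_tool_cam']); im=vision.grab_frame('wrist'); save(im,n); np.save(f'pics/{n}.npy',T); return im,T
E
python3 - <<'E'
from h import *
for n,p,y in (('w_batt',(.487,-.024,.22),90),('w_well',(.545,.355,.22),90)):
    print(n,robot.inverse_kinematics(p,[180,0,y])); robot.move_to(p,[180,0,y]); wrist(n); print(robot.current_tool_pos(),robot.current_joint_positions(),robot.current_time_s())
    for l in ('battery','light_box'): print(l,recognise(l,'wrist')[:2])
a=[cv2.imread(f'pics/{n}.png') for n in('w_batt','w_well')]
cv2.imwrite('pics/m1.png',np.vstack([i[:, :] for i in a])[:, :] if 0 else cv2.resize(np.hstack(a),None,fx=.714,fy=.714))
E
```

```text
w_batt [ 34.36391999  15.65774087 -40.9687495   97.52945015  10.79697553
  70.84035393  -9.11676642]
[ 0.48706892 -0.02573584  0.21987555] [ 34.44196659  15.67193892 -40.85633918  97.51152387  10.81737973
  70.84524352  -9.11666568] 3.1917
battery [{'rect': [277.3, 189.9, 64.6, 61.5], 'p': 0.6}]
light_box [{'rect': [345.3, 18.4, 249.2, 36.7], 'p': 0.66}]
w_well [ -9.10919527  37.55819162 -45.53014983  70.26749922  26.03851412
  82.2820452  -51.78548244]
[0.54652734 0.35258476 0.22011746] [ -8.96933152  37.51488061 -45.41977894  70.26832754  26.0715085
  82.30243292 -51.77125118] 4.7667
battery []
light_box [{'rect': [280.4, 258.5, 237.3, 236.8], 'p': 0.87}]
```

View pics/m1.png

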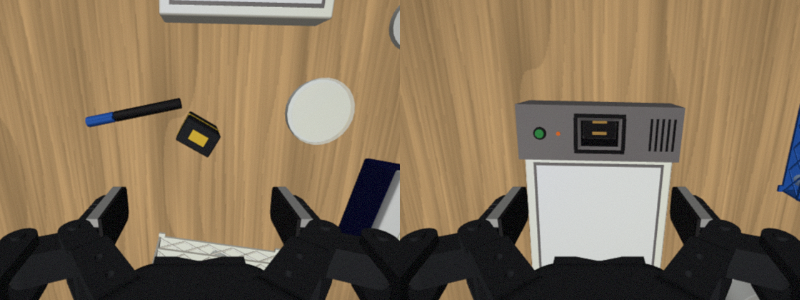

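Run:
```python
import cv2,numpy as np
a=cv2.imread('pics/w_batt.png')[145:230,230:330];b=cv2.imread('pics/w_well.png')[130:235,150:410]
A=cv2.resize(a,None,fx=4,fy=4,interpolation=cv2.INTER_CUBIC);B=cv2.resize(b,None,fx=3,fy=3,interpolation=cv2.INTER_CUBIC)
c=np.zeros((660,800,3),np.uint8)[:]; 
c=np.zeros((340+258,800,3),np.uint8); c[:340,:400]=A
B=cv2.resize(b,None,fx=2.45,fy=2.45,interpolation=cv2.INTER_CUBIC);c[340:340+B.shape[0],:B.shape[1]]=B[:258]
cv2.imwrite('pics/m2.png',c)
```

```text
(no output)
```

View pics/m2.png

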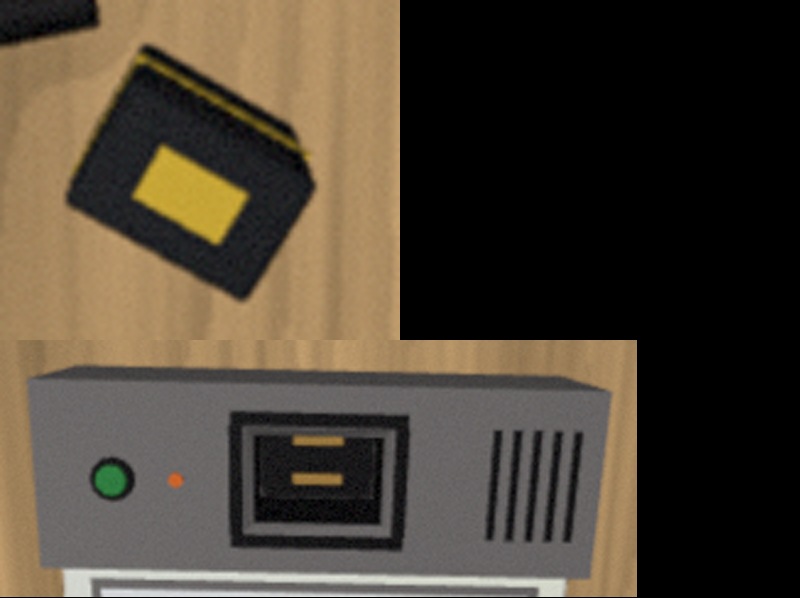

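Run:
```python
from h import *
def f(n,pts,off,s,z):
    T=np.load(f'pics/{n}.npy'); P=np.array([at_z('wrist',(off[0]+u/s-.0,off[1]+v/s),z,T) for u,v in pts])[:,:2]
    e=np.diff(np.vstack([P,P[:1]]),axis=0); print(n,np.round(P.mean(0),4),'len',np.round(np.hypot(*e.T)*1e3,1),'ang',np.round(np.degrees(np.arctan2(e[:,1],e[:,0])),1))
o=(230,145); f('w_batt',[(160,145),(248,195),(220,245),(133,195)],o,4,.08)
f('w_batt',[(135,92),(313,188),(245,298),(68,200)],o,4,.08)
o=(150,130-340/2.45)
f('w_well',[(231,411),(408,416),(402,549),(231,548)],o,2.45,.062)
f('w_well',[(243,425),(397,428),(391,538),(243,538)],o,2.45,.062)
f('w_well',[(253,433),(383,437),(380,525),(254,523)],o,2.45,.059)
f('w_well',[(30,378),(610,392),(590,578),(40,567)],o,2.45,.062)
```

```text
w_batt [ 0.4861 -0.0205] len [20.7 12.  20.7 11.8] ang [ -30.2 -118.3  149.1   61.5]
w_batt [ 0.4862 -0.0206] len [41.  27.2 42.  26.2] ang [ -28.8 -120.2  149.9   57.7]
w_well [0.5475 0.3587] len [61.3 48.2 61.9 49.5] ang [ -1.8 -91.  179.5  88.3]
w_well [0.5477 0.3584] len [53.5 39.9 53.4 40.9] ang [ -1.3 -91.7 179.9  88.5]
w_well [0.5473 0.3589] len [45.8 32.2 45.7 32.8] ang [ -1.9 -90.8 178.9  89.3]
w_well [0.5475 0.359 ] len [198.9  67.5 200.9  68.1] ang [ -1.5 -90.8 178.6  87.5]
```

```bash
cat >> h.py <<'E'
def settle(p,rpy):
    robot.pause(0.3); e=np.array(p)-robot.current_tool_pos(); return np.round(e*1e3,2)
E
python3 - <<'E'
from h import *
o=[180,0,60]
robot.move_to([.4862,-.0206,.16],o); print(settle([.4862,-.0206,.16],o))
robot.line_to([.4862,-.0206,.066],o); print(settle([.4862,-.0206,.066],o))
fingers.gripper_to(0.0,60); print(robot.current_finger_gap(),robot.current_contact_force())
robot.line_to([.4862,-.0206,.19],velocity=.2)
w=[.5475,.3588]; o=[180,0,88.6]
robot.move_to([*w,.19],o); print(settle([*w,.19],o),robot.current_eef_rot(),robot.current_finger_gap())
robot.line_to([*w,.145],o); print(settle([*w,.145],o),robot.current_contact_force(),robot.current_time_s())
im,T=wrist('w_in'); save(vision.grab_frame('side'),'s_in')
b=cv2.imread('pics/s_in.png')[60:200,150:300]
cv2.imwrite('pics/m3.png',np.hstack([im[:,:,::-1][:,60:500],cv2.resize(b,(360,420))[:,:]]))
E
```

```text
[-0.31 -0.82 -0.09]
[-0.57  0.02 -0.71]
0.5057448530358973 [-0.23797798  0.06776439  1.9779761 ]
[-0.63  1.06 -0.28] [1.79964299e+02 1.85363679e-02 8.84967083e+01] 0.5040137659677062
[-0.41 -0.53 -1.18] [-0.18354111 -1.15249298 -1.42811527] 11.3917
```

View pics/m3.png

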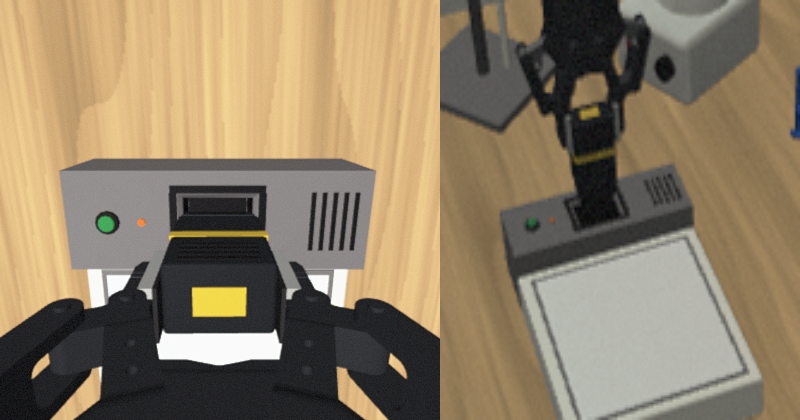

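Run:
```python
from h import *
T=np.load('pics/w_in.npy'); im=cv2.imread('pics/w_in.png')
h=cv2.cvtColor(im,cv2.COLOR_BGR2HSV); m=cv2.inRange(h,(20,120,120),(35,255,255)); m[:270]=0;m[330:]=0
n,l,s,c=cv2.connectedComponentsWithStats(m); k=1+np.argmax(s[1:,4]); print(s[k],c[k])
r=cv2.minAreaRect(np.argwhere(l==k)[:,::-1].astype(np.float32)); print(r)
t=robot.current_tool_pos(); print(t)
for z in (.157,.160,.163): print(z,at_z('wrist',c[k],z,T))
for z,u in((.062,(230,185)),(.062,(327,185)),(.062,(278.5,186))): print(at_z('wrist',u,z,T))
```

```text
[ 252  287   55   30 1636] [278.7695599  301.43398533]
((279.0, 301.5), (29.0, 54.0), 90.0)
[0.54768402 0.35906639 0.14565949]
0.157 [0.5480158  0.35723001 0.157     ]
0.16 [0.54805712 0.35904519 0.16      ]
0.163 [0.54809843 0.36086036 0.163     ]
[0.51747298 0.38452068 0.062     ]
[0.57962673 0.38302409 0.062     ]
[0.54853032 0.3831192  0.062     ]
```

Run:
```python
from h import *
o=[180,0,88.6]; w=[.5478,.3592]
for z,v in((.112,.1),(.083,.05)):
    s=robot.line_to([*w,z],o,velocity=v,f_stop=30); print(s,settle([*w,z],o),robot.current_tool_pos(),robot.current_contact_force(),robot.current_finger_gap())
    if s: break
print(robot.current_time_s())
```

```text
False [-0.24 -0.18 -0.61] [0.5480354  0.35937556 0.11261122] [-0.20160581  0.08707443 -2.12685271] 0.5031033275427866
False [ 0.12  0.1  -0.35] [0.54767562 0.35910161 0.08334767] [-2.55593202 -2.76139795  4.78902801] 0.5038621042520821
13.3083
```

Run:
```python
from h import *
o=[180,0,88.6]; w=[.5478,.3592]
print(robot.line_to([*w,.079],o,velocity=.03,f_stop=20),robot.current_tool_pos(),robot.current_contact_force())
fingers.gripper_to(0.75); robot.line_to([*w,.17],o)
fingers.gripper_to(0.0)
# shut fingertips press on top
print(robot.line_to([*w,.108],o,velocity=.05,f_stop=20),robot.current_tool_pos(),robot.current_contact_force())
robot.line_to([*w,.2],o,velocity=.2)
# look at the orange tube from the -x side
fingers.gripper_to(1.0)
im,T=wrist('w_home'); save(vision.grab_frame('side'),'s_home')
print(robot.current_time_s())
b=cv2.imread('pics/s_home.png')[60:200,150:300]
cv2.imwrite('pics/m4.png',np.hstack([im[:,:,::-1][:,60:500],cv2.resize(b,(360,420))]))
```

```text
True [0.54762131 0.35902977 0.08333488] [-0.49504191  0.4620436   3.93194132]
True [0.54777587 0.35989382 0.11438604] [-0.41285444 -1.0555479   5.10630134]
17.75
```

View pics/m4.png

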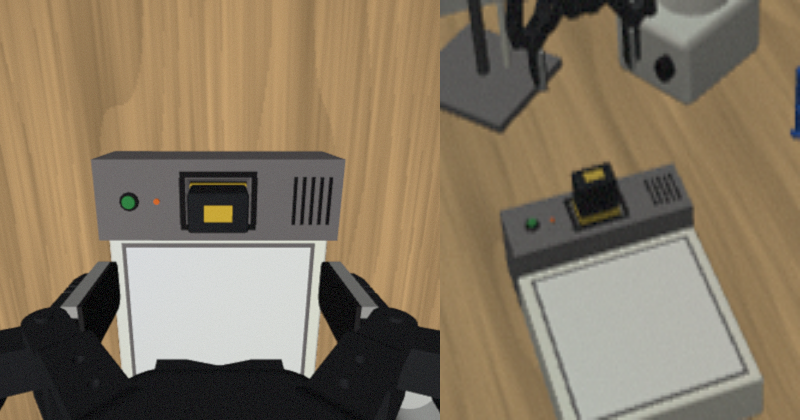

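Run:
```python
from h import *
mid=np.array([.5445,.217,.185])  # provisional; panel = box frame
# panel from well: panel centre y in box frame: case -140..72 -> -34; well at +106
th=np.radians(-1.4); mid[:2]=np.array([.5478,.3592])-140e-3*np.array([-np.sin(th),np.cos(th)]); print('panel',mid)
p=[.432,-.271,.27]
robot.move_to([.54,.2,.3],[180,0,90]); robot.move_to(p,[180,0,90]); robot.pause(.3)
im,T=wrist('w_tube'); h=cv2.cvtColor(im,cv2.COLOR_RGB2HSV); m=cv2.inRange(h,(3,150,100),(16,255,255))
n,l,s,c=cv2.connectedComponentsWithStats(m); k=1+np.argmax(s[1:,4]); print(s[k],c[k],at_z('wrist',c[k],.119,T),at_z('wrist',c[k],.115,T))
print(recognise('tube','wrist'),robot.current_time_s())
lim=np.array([[-154.91,154.91],[-16.99,109.72],[-72.82,74.43],[7.12,147.25],[-82.49,262.49],[11.32,116.49],[-174.64,174.64]])
for az in range(0,360,45):
  a=np.radians(az); tz=np.array([np.cos(a),np.sin(a),-1])/2**.5   # tool z, toward foot
  P=mid-tz*.048
  for y in range(-180,180,45):
    Rm=R.from_euler('z',az,degrees=True)*R.from_euler('y',-45,degrees=True)*R.from_euler('xyz',[180,0,y],degrees=True)
    assert np.allclose(Rm.apply([0,0,1]),tz,atol=1e-6)
    q=robot.inverse_kinematics(P,Rm.as_euler('xyz',degrees=True))
    if q is not None:
      q=np.array(q); print(az,y,np.round(q),'margin',round(min((q-lim[:,0]).min(),(lim[:,1]-q).min()),1))
```

```text
panel [0.5443795  0.21924179 0.185     ]
[ 260  176   39   40 1234] [278.63533225 195.68314425] [ 0.43228967 -0.26931649  0.119     ] [ 0.4322871  -0.27028249  0.115     ]
[{'rect': [278.1, 193.0, 42.1, 48.4], 'p': 0.83}, {'rect': [375.8, 163.1, 48.0, 46.7], 'p': 0.81}, {'rect': [443.8, 219.5, 74.9, 53.6], 'p': 0.57}] 20.6917
0 -180 [ 17.   7. -62. 125.  70.  37.  -6.] margin 10.4
0 -135 [ 17.   7. -62. 125.  70.  37.  39.] margin 10.4
0 -90 [ 17.   7. -62. 125.  70.  37.  84.] margin 10.4
0 -45 [ 17.   7. -62. 125.  70.  37. 129.] margin 10.4
0 0 [ 24.   9. -70. 125.  72.  39. 173.] margin 2.1
0 45 [ -74.    1.   32.  127.   63.   31. -137.] margin 17.9
0 90 [-33.   2. -10. 126.  64.  32. -93.] margin 19.0
0 135 [ 17.   7. -62. 125.  70.  37. -51.] margin 10.4
45 -180 [ 58.   9. -68. 124. -50.  23. 170.] margin 4.7
45 -135 [  58.    9.  -68.  124.  -51.   23. -145.] margin 5.2
45 -90 [ 50.   7. -59. 124. -55.  25. -96.] margin 13.7
45 -45 [ 59.   9. -70. 124. -49.  23. -56.] margin 3.1
45 0 [ 61.  10. -72. 124. -47.  22. -13.] margin 0.6
45 45 [ 52.   7. -62. 124. -54.  25.  38.] ma
[... 1264 characters left out ...]
in 2.3
270 0 [-29.  49. -31.  60.  49. 114. 126.] margin 2.3
270 45 [-29.  49. -31.  60.  49. 114. 171.] margin 2.3
270 90 [ -59.   48.   32.   62.   14.  100. -122.] margin 16.4
270 135 [-34.  47. -20.  60.  43. 111. -96.] margin 5.5
315 -180 [ -7.  41. -68.  97.  74. 101. -43.] margin 4.6
315 -135 [ -6.  43. -70.  97.  75. 103.   2.] margin 2.4
315 -90 [-12.  35. -57.  97.  68.  94.  50.] margin 15.4
315 -45 [-10.  37. -62.  97.  70.  97.  94.] margin 11.1
315 0 [-10.  37. -62.  97.  70.  97. 139.] margin 11.1
315 45 [ -84.   28.   43.  100.   30.   62. -149.] margin 25.4
315 90 [ -53.   23.    1.   99.   47.   72. -118.] margin 40.2
315 135 [-10.  38. -62.  97.  71.  97. -86.] margin 10.7
```

View pics/w_tube.png

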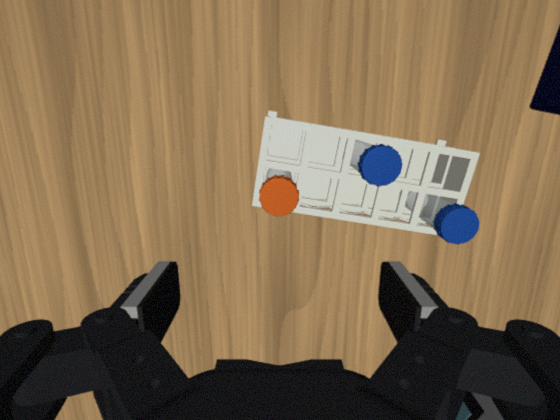

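Run:
```python
from h import *
x,y=.4323,-.2695; o=[180,0,180]
fingers.gripper_to(0.75)
robot.move_to([x,y,.17],o); print(settle([x,y,.17],o),robot.current_joint_positions().round())
robot.line_to([x,y,.1095],o,velocity=.1); print(settle([x,y,.1095],o))
fingers.gripper_to(0.0,50); print(robot.current_finger_gap(),robot.current_contact_force())
robot.line_to([x,y,.28],o,velocity=.12); robot.pause(.3); print(robot.current_finger_gap(),robot.current_contact_force(),robot.current_time_s())
mid=np.array([.5444,.2192,.185]); tz=np.array([0,1,-1])/2**.5
Rm=R.from_euler('z',90,degrees=True)*R.from_euler('y',-45,degrees=True)*R.from_euler('xyz',[180,0,-90],degrees=True)
e=Rm.as_euler('xyz',degrees=True); P=mid-tz*.048; print(P,e,robot.inverse_kinematics(P,e))
save(vision.grab_frame('side'),'s_lift')
```

```text
[-0.11  0.08 -0.22] [ 79.  34. -71.  98.  33.  73.  91.]
[-0.31  0.13 -0.49]
0.38280128378794204 [-0.21483767 -0.36578206  2.46852016]
0.3823097479201069 [-0.3562553   0.01194681 -0.79605355] 25.875
[0.5444     0.18525887 0.21894113] [-1.35000000e+02 -1.27222187e-14  0.00000000e+00] [-38.73388301  37.43983614  64.49955446  99.22750632 -71.54269903
  96.46277558 -48.53456091]
```

View pics/s_lift.png

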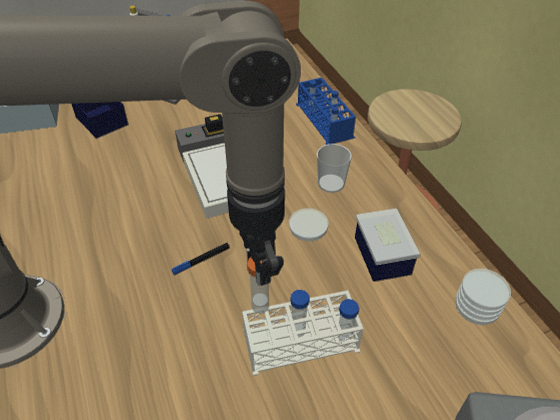

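Run:
```python
from h import *
lim=np.array([[-154.91,154.91],[-16.99,109.72],[-72.82,74.43],[7.12,147.25],[-82.49,262.49],[11.32,116.49],[-174.64,174.64]])
q0=robot.current_joint_positions(); mid=np.array([.5444,.2192,.185])
for az in (45,60,90,120,315):
  a=np.radians(az); tz=np.array([np.cos(a),np.sin(a),-1])/2**.5
  for y in range(-180,180,30):
    e=(R.from_euler('z',az,degrees=True)*R.from_euler('y',-45,degrees=True)*R.from_euler('xyz',[180,0,y],degrees=True)).as_euler('xyz',degrees=True)
    q=robot.inverse_kinematics(mid-tz*.048,e)
    if q is None: continue
    m=min((q-lim[:,0]).min(),(lim[:,1]-q).min())
    if m>12: print(az,y,np.round(q),round(m),'maxmove',round(abs(q-q0).max()))
```

```text
45 -30 [ 50.   7. -59. 124. -55.  25. -36.] 14 maxmove 135
60 -30 [ 47.  15. -53. 117. -46.  37. -29.] 20 maxmove 127
60 0 [ 53.  18. -61. 117. -40.  34.  -3.] 12 maxmove 102
90 -60 [ 32.  29. -38.  97. -32.  62. -46.] 35 maxmove 145
90 -30 [ 37.  31. -46.  96. -27.  61. -20.] 27 maxmove 119
90 0 [ 42.  34. -53.  96. -21.  59.   5.] 19 maxmove 93
90 30 [ 45.  37. -60.  96. -15.  58.  30.] 13 maxmove 68
120 -90 [ 17.  42. -28.  72. -23.  88. -64.] 28 maxmove 163
120 -60 [ 21.  44. -37.  72. -18.  87. -38.] 29 maxmove 136
120 -30 [ 24.  46. -44.  72. -13.  86. -11.] 29 maxmove 110
120 0 [ 27.  48. -51.  72.  -8.  86.  15.] 22 maxmove 84
120 30 [ 30.  51. -58.  71.  -3.  86.  41.] 15 maxmove 57
120 120 [ 30.  52. -60.  71.  -1.  86. 130.] 13 maxmove 49
315 -180 [-45.  24. -10.  98.  50.  75. -30.] 41 maxmove 129
315 120 [-90.  32.  54. 100.  23.  59. -68.] 20 maxmove 170
315 150 [-69.  24.  22.  99.  40.  67. -52.] 41 maxmove 151
```

Run:
```python
from h import *
mid=np.array([.5444,.2192,.185]); tz=np.array([0,1,-1])/2**.5; P=mid-tz*.048
e=(R.from_euler('z',90,degrees=True)*R.from_euler('y',-45,degrees=True)*R.from_euler('x',180,degrees=True)).as_euler('xyz',degrees=True)
robot.move_to([.47,-.1,.31],[180,0,135]); robot.move_to([.53,.15,.3],[180,0,90]); print(robot.current_finger_gap())
robot.move_to(P+[0,0,.03],e); robot.line_to(P,e,velocity=.08); robot.pause(1)
p=toolT(); print(robot.current_joint_positions().round(),'mid',p[:3,3]+p[:3,2]*.048,'z',p[:3,2],robot.current_finger_gap(),abs(robot.current_dq()).max(),robot.current_contact_force(),robot.current_time_s())
a=vision.grab_frame('side');b=vision.grab_frame('top');w,_=wrist('w_fin')
for im,c in((a,'side'),(b,'top')): cv2.circle(im,tuple(np.int32(proj(c,mid)[0])),1,(255,0,0),-1)
f=lambda i,r,c:cv2.resize(i[r:r+150,c:c+200][:,:,::-1],(400,300),interpolation=cv2.INTER_CUBIC)
cv2.imwrite('pics/m6.png',np.vstack([np.hstack([f(a,80,130),f(b,150,100)]),np.hstack([f(a,250,200),cv2.resize(w[:,:,::-1],(400,300))])]))
```

```text
0.378238368800838
[ 47.  40. -65.  96. -11.  57.  -3.] mid [0.54441331 0.21920177 0.18501207] z [ 3.30467715e-05  7.07122623e-01 -7.07090939e-01] 0.38218182912063264 0.08900383980984468 [ 0.17672614 -0.36392828 -0.78814544] 30.1917
```

View pics/m6.png

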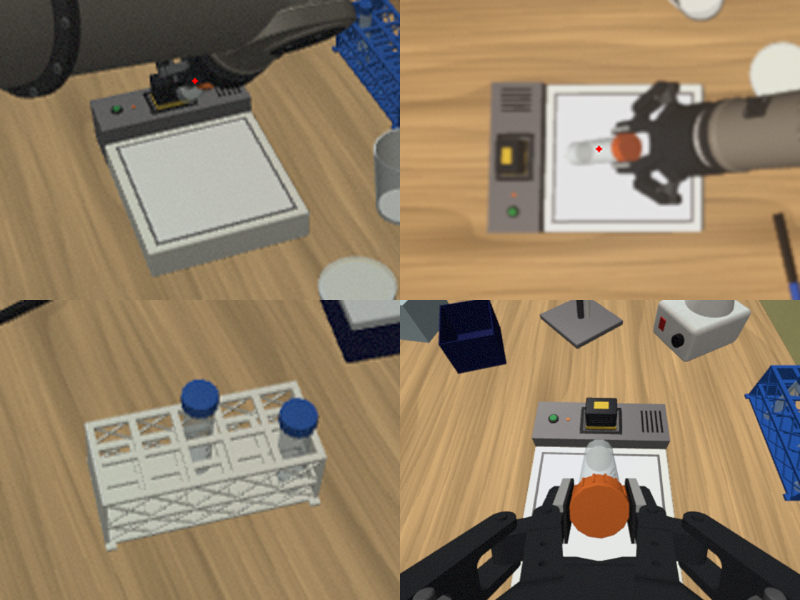

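```bash
python3 -c "
from h import *
robot.pause(.5);print(abs(robot.current_dq()).max());workorder.close_job()"
```

```text
0.14981631823124264
the job is handed in; nothing more can be done
```

I put the battery pack into the well, drew the orange-capped tube out of the rack, and handed the job in with the tube held leaning over the panel. The clock read about 31 s of the 67 s allowed.

**Battery:** The pack went into the well without the force stop tripping. I let go, then pressed once on its top with the shut fingertips. They met it 97 mm above the table, which is the fully-home height, and the later pictures show it still in.

**Tube:** It is gripped by the cap at 45°. From the arm's pose and the planned grip height, its middle is at (0.544, 0.219, 0.185). That is over the measured panel centre and about 144 mm above it. The finger opening matched the cap diameter both before and after the move, and the joint speeds were below 0.15°/s just before I handed in.

**Other things:** In the last pictures both blue-capped tubes stand upright in the rack. The dish and beaker looked undisturbed. The marker was only partly in view, and the navy box was barely in view. I did not measure how far any of them had moved.

No check failed or disagreed. In the final side picture the arm hides part of the tube, so its lean and clearance were confirmed from the top and wrist pictures only.

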